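# Fit the lane divider and hold the pusher back for loading

### The arm

A 6-joint arm with a two-finger parallel gripper is mounted at the origin on a cart in front of the work surface, level with it; the furniture and walls round the work are solid. World frame = base frame: x ahead of the robot, y to its left, z up, the work surface at z = 0. Lengths are in m, angles in rad, forces in N, time in s.
With the tool pointing down it reaches from about 0.375 to 0.975 m from the base axis. Payload 3.8 kg.
Tool frame: the origin (TCP) lies at the very end of the fingers, on their centre line; the grasp point (between the pads) lies 19 mm behind it; z points along the fingers, y is the line along which they close (so a half turn about z gives the same grasp; the last joint's range is limited). The gripper opens to 85 mm and grips with 20 to 120 N. Pads are 22 mm wide; open, the fingers measure 114 mm over their backs; the gripper's body (76 mm by 85 mm) begins 54 mm behind the grasp point. The pads swing forward as they close: fully open they stand 13 mm farther back than shut.
Start: joints at [1.22, 0.264, 1.604, -0, 1.274, -0.037], TCP at [0.208, 0.642, 0.231] pointing down, gripper open.
Joint ranges: [-2.63, 2.63], [-0.94, 2.18], [0.31, 2.57], [-1.31, 4.45], [0, 2.66], [-2.55, 2.55]. Speed limits (rad/s): [2.57, 2.57, 3.14, 3.14, 3.14, 3.14].

### API

Orientations are given as a rotation vector (axis times angle).
In Python, from workcell import bot gives the robot as it stands.
- The arm moves only by the shell command python3 -m creep 'ROWS' [FORCE]. ROWS is JSON, a list of rows, each a list of 5 numbers: the shift along the tool's x, y, z in units of 0.05 m (1.0 is 0.05 m), then the turn about the tool's z in units of 0.1 rad (1.0 is 0.1 rad), then the opening, from 0 (shut) to 1 (fully open). In form: [[tx, ty, tz, spin, hand], ...]. A call has 1 to 20 rows; each row shifts and turns the commanded pose from where the row before left it, along the tool's axes as they then stand; what a row does not reach is not made up. A row lasts 1/8 s, in which the tool goes at most 62.5 mm and 10.7 degrees, less where a joint would pass 70% of its speed; a pose out of reach is approached as far as the arm can. A call with a number of a shift or a turn outside -1 to 1 is refused whole. A call with a gripper value outside its range is refused whole. The fingers move at their own pace and stop on an object; FORCE is the grip in N (left out, the last holds). Time passes only in rows, so rows that do not move let the fingers close. It gives the time, the measured TCP pose, the force, the opening and the grip force at its end, in the units of the state.
- bot.read_state(): the state, without advancing time (a new reading comes with each control period).
- bot.read_camera(name): name is "scene" or "top" or "wrist"; returns a dict with "pixels" (420x560x3 uint8, red, green, blue), "vfov" (degrees; the focal length in pixels is half the picture's height over the tangent of half this angle, whatever the lens; pixels are square), "cx", "cy" (the principal point, pixels), "world_to_cam" (4x4, takes a point from world to camera coordinates). Camera axes: x right, y down, z forward; pixel columns grow to the right and rows downward; lengths in m; the calibration is good to about 2 mm. A picture is of the moment at which its call begins. There is no depth.
- bot.finish_job(): hands the job in; it is judged then, once.
Trained networks look in a picture, given as the dict that the camera call returned (one of the last four; its "shot" number tells which), for a name from the list of things; names that differ only in an ending like _2 or _b are one class to them, and where a whole thing is asked for, a point or a joint stands for the part that bears it (a point fixed in the world has none). Each returns a list of dicts, best first, with "score" (0 to 1); they miss things now and then, are a little off and sometimes report something else, mostly with a low value. They report only what shows in the picture. A call takes as long as a camera call.
- bot.look_for(target, picture): "bbox" ([left, top, right, bottom] in pixels, round what is visible of it).
- bot.regions_of(target, picture): "mask" (420x560 bool, what is visible of it) and "bbox" ([left, top, right, bottom] in pixels, round what is visible of it).
The state is a dict: "time": time; "q": joint angles; "joint_vel": joint speeds; "joint_torque": joint torques, N m; "tool_pos": TCP position; "tcp_rot": TCP orientation; "wrist_force": force on the tool from outside, world axes, zero at the start; "torque": the same for the moment, N m; "width": opening from 0.0 (shut) to 1.0 (fully open); "grip_force": force on a finger pad.
Only numpy, scipy, OpenCV 4.12 (cv2) and the standard library are available. Lean on these libraries where they do the work, as an engineer would, in place of code of your own. Each camera call takes 0.05 s, during which the arm holds its last target. There are 200 camera calls.

### The job

Take the tall lane divider with the blue grip out of the black rack and slide it down on edge into the slotted posts between the two lanes of the dark grey pusher tray until it sits fully home on the tray floor; leave the low divider in the rack. Then take the orange lug of the spring pusher in the empty lane, pull the pusher back until its front face is level with the red fill marker, and keep it there so that new cartons can be loaded: the program finishes with the gripper still holding the pusher against its spring. Do not disturb the waiting cartons and the loose bottle.

Things in the scene. Friction and masses are not known exactly. Their poses are not given: they have to be found in the camera images.
- tray: dark grey two-lane pusher tray, 262 x 206 mm, fixed. Origin: centre of its underside; x along the lanes to the clear front stop (far end), y left. Floor top at 6 mm. Lane centres: y +52 mm (empty) and y -52 mm (two green cartons, 58 mm high, and its own pusher, orange lug at x 39..55 mm, 96 mm high; leave alone). Side walls 36 mm high, front stop 30, rear wall 16; 252 mm between stop and rear wall
- slot (a point): point on the tray floor (z 6 mm) midway between its two black slotted posts, where the middle of a fully seated divider's underside comes; axes as the tray's. The posts stand at x = +118 and -118 mm from here, each 13 mm long along x; their slots are 8 mm wide across y, straight up to z 56 mm, then flaring to about 18 mm wide at z 66 mm
- divider: tall white lane divider: plate 236 mm long (x), 5 mm thick (y), 62 mm high (z), with a blue grip 44 mm long and 10 mm thick on top at mid-length, 60 to 92 mm above the underside; 60 to 130 g. Origin: centre of its underside. Starts upright on its long edge in the left or right slot of the rack, underside at z 6 mm. Either end may go to the front of the tray
- low_divider: low white divider, 170 mm long, 5 mm thick, 36 mm high, with a grey grip up to 46 mm above its underside; origin: centre of its underside. Stands in the other outer slot of the rack; to be left there
- rack: black divider rack fixed to the worktop, 128 x 112 mm, 31 mm high, base 6 mm thick, three slots along its x, each 8 mm wide, at y = -36, 0 and +36 mm (the middle one is empty); origin: centre of its underside
- pusher (a joint): travel of the empty lane's pusher, m: 0 = sprung forward against the front stop, growing as it is pulled back along the tray's -x, stop at 0.17. The spring pulls it forward with about 5 N at 0 rising to about 8.5 N at 0.17; let go, it runs back to 0
- pusher_face (a point): centre of the front face of that pusher's black paddle (72 mm wide), at z 46 mm; the face looks along the tray's +x; at travel 0 it is at tray x = +121 mm, y = +52 mm
- pusher_lug (a point): grip point in the upright orange lug on top of that paddle, at z 86 mm, 8 mm behind the face (towards tray -x). The lug is 16 mm thick along x, 36 mm wide along y and stands from z 52 to 96 mm
- fill_marker: red fill marker: a clip 8 mm long with an upright flag 3 mm thick and 26 mm high, fixed on top of the tray's left wall beside the empty lane (tray y +101 mm, z 36 mm), anywhere along it; origin under the flag, x parallel to the tray's x. The pusher is at the mark when its front face has the same tray x as the flag
- carton_1: white and pink medicine carton, 42 x 94 x 19 mm, lying flat right of the tray; loose, leave alone; origin: centre of its underside
- carton_2: the same kind of carton, lying flat right of the tray; loose, leave alone; origin: centre of its underside
- spare_bottle: white tablet bottle, diameter 37 mm, 82 mm high, standing right of the tray; loose, leave alone; origin: centre of its underside

How it is judged:
By the outcome, as a careful person would: the job done as asked, in the order asked, and still so for the second after the job is handed in, while the arm keeps its last pose, push and grip.
It also fails if it takes over 51 s, if anything falls off the work surface, if the arm or the gripper's body presses on something with over 40 N, if the wrist force passes 120 N, or if a joint passes its speed limit or range.

## Working session

There is one attempt and no reset: what is moved stays moved. The work goes in short steps, Python scripts to look and compute and a shell command to move; the robot and the scene stay as the last step left them, time stands still between calls to the robot, and variables do not carry over. Pictures are saved under pics/ and viewed, at most 10 in all, crops included, and the job is handed in when it is done.

```bash
ls; mkdir -p pics; cat > h.py <<'E'
import numpy as np, cv2
from workcell import bot
def K(p):
    h=p["pixels"].shape[0]; f=h/2/np.tan(np.radians(p["vfov"])/2)
    return f,p["cx"],p["cy"]
def proj(p,X):
    f,cx,cy=K(p); X=np.atleast_2d(X); T=np.array(p["world_to_cam"])
    c=X@T[:3,:3].T+T[:3,3]; return np.c_[f*c[:,0]/c[:,2]+cx, f*c[:,1]/c[:,2]+cy]
def back(p,uv,z):
    f,cx,cy=K(p); T=np.array(p["world_to_cam"]); R=T[:3,:3]; o=-R.T@T[:3,3]
    uv=np.atleast_2d(uv); d=np.c_[(uv[:,0]-cx)/f,(uv[:,1]-cy)/f,np.ones(len(uv))]@R
    return o+d*((z-o[2])/d[:,2])[:,None]
def save(p,n,crop=None,s=1):
    im=p["pixels"][...,::-1]
    if crop: l,t,r,b=crop; im=im[t:b,l:r]
    cv2.imwrite("pics/"+n,cv2.resize(im,None,fx=s,fy=s,interpolation=cv2.INTER_CUBIC))
E
python3 - <<'E'
from h import *
import pickle
P={}
for n in("top","scene"):
    p=bot.read_camera(n); P[n]=p; save(p,n+"0.png",s=1.4)
    T=np.array(p["world_to_cam"]); print(n,-T[:3,:3].T@T[:3,3],K(p))
    for t in("tray","divider","low_divider","rack","pusher","fill_marker","spare_bottle","carton_1","slot"):
        try: print(t,[(np.round(d["bbox"]).tolist(),round(d["score"],2)) for d in bot.look_for(t,p)][:3])
        except Exception as e: print(t,e)
pickle.dump(P,open("p0.pkl","wb"))
s=bot.read_state();print(s)
E
```

```text
pics
top [0.25663221 0.00179477 1.30922009] (np.float64(515.1237681990735), 278.6934611195601, 212.9754270681026)
tray [([263.0, 176.0, 349.0, 284.0], 0.88)]
divider [([152.0, 162.0, 172.0, 257.0], 0.87)]
low_divider [([186.0, 172.0, 202.0, 236.0], 0.57)]
rack [([160.0, 181.0, 205.0, 238.0], 0.85)]
pusher [([269.0, 180.0, 300.0, 205.0], 0.57)]
fill_marker []
spare_bottle [([384.0, 172.0, 401.0, 192.0], 0.71)]
carton_1 [([381.0, 238.0, 419.0, 273.0], 0.76), ([375.0, 204.0, 414.0, 226.0], 0.65), ([272.0, 175.0, 300.0, 204.0], 0.4)]
slot [([264.0, 178.0, 348.0, 285.0], 0.81)]
scene [1.28170592 0.53413697 0.74416437] (np.float64(499.8017659415766), 282.3763584206749, 221.09071122017448)
tray [([200.0, 180.0, 331.0, 272.0], 0.75)]
divider [([359.0, 249.0, 406.0, 340.0], 0.77)]
low_divider [([236.0, 220.0, 268.0, 255.0], 0.74)]
rack [([328.0, 265.0, 404.0, 328.0], 0.97)]
pusher [([239.0, 218.0, 269.0, 254.0], 0.71), ([175.0, 182.0, 208.0, 212.0], 0.35)]
fill_marker []
spare_bottle [([159.0, 184.0, 179.0, 216.0], 0.63)]
carton_1 [([201.0, 174.0, 231.0, 188.0], 0.86), ([177.0, 181.0, 208.0, 210.0], 0.69), ([357.0, 251.0, 405.0, 339.0], 0.69)]
slot [([199.0, 179.0, 332.0, 269.0], 0.67)]
{'time': 1.0, 'q': array([ 1.22009737e+00,  2.63887734e-01,  1.60401077e+00, -1.16943716e-05,
        1.27370573e+00, -3.68771398e-02]), 'joint_vel': array([ 0.00125599,  0.00183777,  0.00015407, -0.00141799,  0.00070386,
        0.0007062 ]), 'joint_torque': array([-3.11524018e-04, -5.15083158e+01, -3.67733753e+01, -4.31448439e-05,
        7.90505856e-04,  8.32332859e-06]), 'tool_pos': array([0.20835628, 0.64202464, 0.23128217]), 'tcp_rot': array([ 4.90923143e-01,  3.10298952e+00, -2.12404518e-05]), 'wrist_force': array([-0.06824741,  0.65391541, -0.44240112]), 'torque': array([-0.0292116 , -0.00489276,  0.00434531]), 'grip_force': 0.0, 'width': 1.0015129821117752}
```

```bash
python3 - <<'E'
from h import *
import pickle
P=pickle.load(open("p0.pkl","rb"))
save(P["top"],"a_top.png",(135,145,435,305),2.66)
save(P["scene"],"a_scene.png",(150,160,430,360),2.85)
E
```

```text
(no output)
```

View pics/a_top.png

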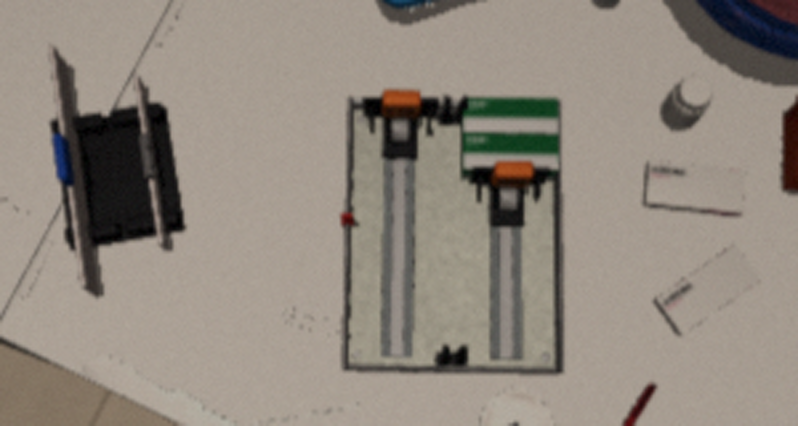

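View pics/a_scene.png

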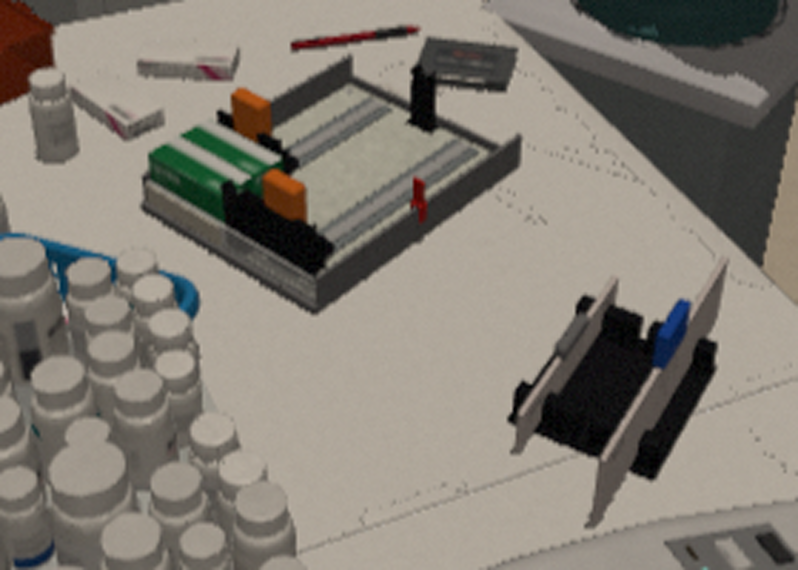

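The top picture shows the tall divider in the left rack slot: plate from crop (55,48) to (97,293), blue grip near (62,158). The tray corners are near (348,98), (560,98), (562,370) and (345,370), and the red marker is at (348,218). The scene view agrees with this: blue grip at (672,333), marker at (418,198).

```bash
cat >> h.py <<'E'
def blob(p,kind,box=None):
    hsv=cv2.cvtColor(np.ascontiguousarray(p["pixels"]),cv2.COLOR_RGB2HSV).astype(int); H,S,V=[hsv[...,i] for i in range(3)]
    m={"blue":(H>105)&(H<130)&(S>120),"red":((H<6)|(H>172))&(S>150)&(V>70),"orange":(H>=6)&(H<18)&(S>150)}[kind]
    if box: l,t,r,b=box; k=np.zeros_like(m); k[t:b,l:r]=1; m=m&k
    n,L,st,c=cv2.connectedComponentsWithStats(m.astype(np.uint8))
    return [(st[i].tolist(),c[i].round(1)) for i in range(1,n) if st[i,4]>4]
def tri(ps,uvs):
    A=[];b=[]
    for p,uv in zip(ps,uvs):
        f,cx,cy=K(p);T=np.array(p["world_to_cam"]);R=T[:3,:3];o=-R.T@T[:3,3]
        d=R.T@np.array([(uv[0]-cx)/f,(uv[1]-cy)/f,1]);d/=np.linalg.norm(d);M=np.eye(3)-np.outer(d,d)
        A.append(M);b.append(M@o)
    X=np.linalg.lstsq(np.vstack(A),np.hstack(b),rcond=None)[0]; return X
E
python3 - <<'E'
from h import *
import pickle
P=pickle.load(open("p0.pkl","rb")); t,s=P["top"],P["scene"]
for k in("blue","red","orange"):
    print(k,blob(t,k,(140,150,380,300)),blob(s,k,(190,185,430,360)))
ct=lambda a:np.array(a)/2.66+[135,145]
cs=lambda a:np.array(a)/2.85+[150,160]
print("tray corners z36",back(t,ct([[348,98],[560,98],[562,370],[345,370]]),.036).round(3))
print("div ends z68",back(t,ct([[55,48],[97,293]]),.068).round(3))
print("blue",tri([t,s],[ct([62,158]),cs([672,333])]))
print("red",tri([t,s],[ct([348,218]),cs([418,198])]))
print("scene tray corner front left z36 ",back(s,cs([[325,274],[520,137],[350,60]]),.036))
print("scene div ends",back(s,cs([[606,455],[725,262]]),.068))
E
```

```text
blue [([155, 195, 8, 19, 85], array([158.4, 204.6]))] [([378, 265, 14, 24, 172], array([384.6, 277.1]))]
red [([264, 225, 3, 4, 7], array([264.9, 226.1]))] [([294, 223, 6, 15, 52], array([296.7, 229.3]))]
orange [([278, 179, 17, 11, 146], array([285.3, 183.7])), ([319, 206, 18, 10, 135], array([327.3, 210. ]))] [([231, 191, 14, 19, 200], array([237.5, 199.9])), ([242, 219, 15, 19, 213], array([249.2, 228.1]))]
tray corners z36 [[ 0.626  0.003  0.036]
 [ 0.61  -0.201  0.036]
 [ 0.35  -0.174  0.036]
 [ 0.366  0.026  0.036]]
div ends z68 [[0.688 0.277 0.068]
 [0.451 0.245 0.068]]
blue [0.57635636 0.27127687 0.08064031]
red [0.50715119 0.01279777 0.03976754]
scene tray corner front left z36  [[ 0.62462962  0.00806183  0.036     ]
 [ 0.37730956  0.03269219  0.036     ]
 [ 0.36187606 -0.16476645  0.036     ]]
scene div ends [[0.69041831 0.28470747 0.068     ]
 [0.46879585 0.26388962 0.068     ]]
```

```bash
cat >> h.py <<'E'
from scipy.spatial.transform import Rotation as Ro
def plan(xyz,ydeg):
    """rows: spin first (units), then shift in the post-spin tool frame (units), vertical tool"""
    s=bot.read_state(); R=Ro.from_rotvec(s["tcp_rot"]).as_matrix()
    cur=np.degrees(np.arctan2(R[1,1],R[0,1])); d=(ydeg-cur+90)%180-90
    spin=-np.radians(d)/.1
    R2=R@Ro.from_rotvec([0,0,-np.radians(d)]).as_matrix()
    sh=R2.T@(np.array(xyz)-s["tool_pos"])/.05
    print("t",round(s["time"],2),"tcp",s["tool_pos"].round(4),"ydeg",round(cur,2),"tilt",R[:,2].round(3),"q6",s["q"][5].round(2),"-> spin",spin.round(3),"shift",sh.round(3))
E
python3 - <<'E'
from h import *
plan([.576,.271,.20],97.7)
E
```

```text
t 1.0 tcp [0.2084 0.642  0.2313] ydeg 72.02 tilt [ 0. -0. -1.] q6 -0.04 -> spin -4.482 shift [-6.292 -8.339  0.626]
```

```bash
python3 -m creep '[[0,0,0,-0.9,1],[0,0,0,-0.9,1],[0,0,0,-0.9,1],[0,0,0,-0.9,1],[0,0,0,-0.88,1],[-0.6,-0.8,0.06,0,1],[-0.6,-0.8,0.06,0,1],[-0.6,-0.8,0.06,0,1],[-0.6,-0.8,0.06,0,1],[-0.6,-0.8,0.06,0,1],[-0.6,-0.8,0.06,0,1],[-0.6,-0.8,0.06,0,1],[-0.6,-0.8,0.06,0,1],[-0.6,-0.8,0.06,0,1],[-0.6,-0.8,0.06,0,1],[-0.29,-0.34,0.03,0,1],[0,0,0,0,1]]'
python3 - <<'E'
from h import *
import pickle
plan([.576,.271,.20],97.7)
p=bot.read_camera("wrist");save(p,"w1.png",s=1.4);pickle.dump(p,open("w1.pkl","wb"))
T=np.array(p["world_to_cam"]); print(-T[:3,:3].T@T[:3,3],T[:3,:3],K(p))
print(blob(p,"blue"))
E
```

```text
time: 3.12
tool_pos: [0.5765, 0.2701, 0.1995]
tcp_rot: [0.207, -3.134, -0.0]
wrist_force: [-0.9, -0.0, 0.3]
width: 0.996
grip_force: 0.0
t 3.12 tcp [0.5765 0.2701 0.1995] ydeg 97.56 tilt [-0.  0. -1.] q6 -1.3 -> spin -0.025 shift [ 0.008  0.02  -0.009]
[0.5094411  0.26100253 0.34124414] [[-1.31555196e-01  9.91308747e-01  4.45136745e-04]
 [ 9.56320065e-01  1.26793623e-01  2.63391932e-01]
 [ 2.61046286e-01  3.50762704e-02 -9.64688806e-01]] (np.float64(345.19449250608545), 270.71804941476205, 205.7087232510061)
[([264, 170, 18, 64, 898], array([272.3, 200.6])), ([251, 176, 4, 4, 5], array([252.8, 177.6])), ([252, 213, 5, 2, 5], array([254. , 213.4])), ([473, 245, 87, 88, 4358], array([526.9, 293.4])), ([404, 304, 3, 4, 5], array([405.2, 305.4])), ([123, 321, 2, 5, 5], array([123.4, 323. ])), ([290, 366, 5, 3, 5], array([292. , 367.2])), ([546, 385, 2, 6, 6], array([546.8, 387.5])), ([32, 410, 5, 3, 6], array([ 33.7, 410.8]))]
```

View pics/w1.png

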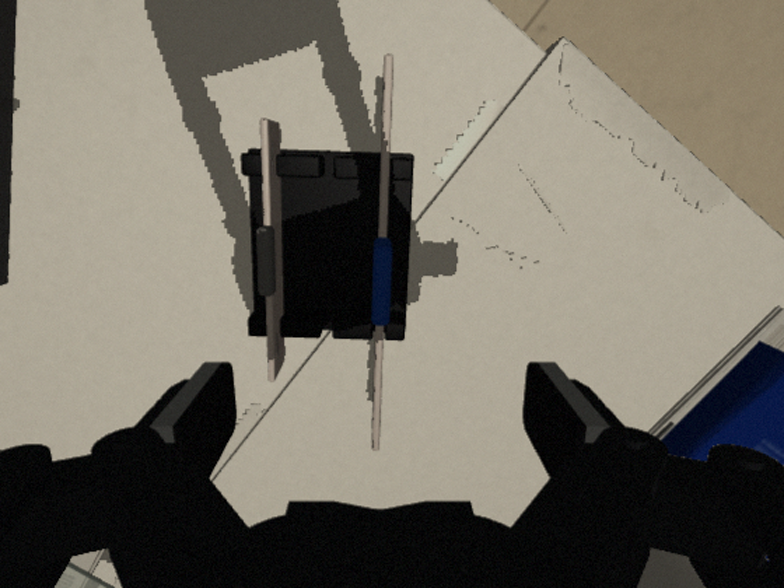

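The wrist picture shows the tall divider's top edge from (389,56) to (375,448) and the blue grip from (383,240) to (380,325). The rack lies below, and the low divider is on the left.

```bash
python3 - <<'E'
from h import *
import pickle
p=pickle.load(open("w1.pkl","rb"))
e=back(p,np.array([[389,55],[375,449]])/1.4,.068); d=e[1]-e[0]; print(e.round(4),np.linalg.norm(d),np.degrees(np.arctan2(d[1],d[0])),e.mean(0))
g=back(p,np.array([[383.5,239],[381,325]])/1.4,.098); d=g[1]-g[0]; print(g.round(4),np.linalg.norm(d),np.degrees(np.arctan2(d[1],d[0])),g.mean(0))
plan([*g.mean(0)[:2],.079],98)
E
```

```text
[[0.4587 0.2596 0.068 ]
 [0.6904 0.2825 0.068 ]] 0.2328277243927849 5.6497467427254175 [0.57454617 0.27107369 0.068     ]
[[0.5494 0.2687 0.098 ]
 [0.5954 0.2736 0.098 ]] 0.04624283568698104 6.048934428370047 [0.57239636 0.2711536  0.098     ]
t 3.17 tcp [0.5757 0.271  0.1996] ydeg 97.62 tilt [-0.001  0.001 -1.   ] q6 -1.3 -> spin -0.066 shift [0.063 0.011 2.413]
```

```bash
python3 -m creep '[[0.03,0,0.5,0.33,1],[0,0,0.5,0,1],[0,0,0.5,0,1],[0,0,0.5,0,1],[0,0,0.4,0,1],[0,0,0.15,0,1],[0,0,0,0,1]]'
python3 - <<'E'
from h import *
plan([.5740,.2711,.072],95.7)
E
```

```text
time: 4.05
tool_pos: [0.5739, 0.271, 0.072]
tcp_rot: [0.16, -3.137, 0.0]
wrist_force: [-0.3, 0.6, -0.3]
width: 1.001
grip_force: 0.0
t 4.05 tcp [0.5739 0.271  0.072 ] ydeg 95.83 tilt [-0.001 -0.    -1.   ] q6 -1.27 -> spin 0.022 shift [-0.002  0.001  0.001]
```

```bash
python3 -m creep '[[0,0,0,0,0],[0,0,0,0,0],[0,0,0,0,0],[0,0,0,0,0],[0,0,0,0,0],[0,0,0,0,0],[0,0,0,0,0],[0,0,0,0,0]]' 80
```

```text
time: 5.05
tool_pos: [0.5748, 0.2708, 0.0728]
tcp_rot: [-0.159, 3.137, 0.0]
wrist_force: [-0.1, -1.1, 4.3]
width: 0.102
grip_force: 80.1
```

```bash
python3 -m creep '[[0,0,-0.2,0,0],[0,0,-0.5,0,0],[0,0,-0.5,0,0],[0,0,-0.5,0,0],[0,0,-0.5,0,0],[0,0,-0.6,0,0],[0,0,0,0,0]]'
python3 - <<'E'
from h import *
plan([.488,-.03,.213],84.5)
print(bot.read_state()["wrist_force"])
E
```

```text
time: 5.92
tool_pos: [0.5759, 0.2714, 0.2153]
tcp_rot: [-0.159, 3.132, 0.003]
wrist_force: [-0.7, -0.3, -1.2]
width: 0.097
grip_force: 79.6
t 5.92 tcp [0.5759 0.2714 0.2153] ydeg 95.8 tilt [ 0.005  0.002 -1.   ] q6 -1.27 -> spin 1.973 shift [ 1.172 -6.168  0.025]
[-0.67478437 -0.30028018 -1.16315463]
```

```bash
python3 -m creep '[[0,0,0,0.66,0],[0,0,0,0.66,0],[0,0,0,0.65,0],[0.1,-0.5,0,0,0],[0.1,-0.5,0,0,0],[0.1,-0.5,0,0,0],[0.1,-0.5,0,0,0],[0.1,-0.5,0,0,0],[0.1,-0.5,0,0,0],[0.1,-0.5,0,0,0],[0.1,-0.5,0,0,0],[0.1,-0.5,0,0,0],[0.1,-0.5,0,0,0],[0.1,-0.5,0,0,0],[0.07,-0.67,0,0,0],[0,0,0,0,0],[0,0,0,0,0]]'
python3 - <<'E'
from h import *
import pickle
plan([.488,-.087,.213],84.5)
p=bot.read_camera("wrist");save(p,"w2.png",s=1.4);pickle.dump(p,open("w2.pkl","wb"))
E
```

```text
time: 8.05
tool_pos: [0.4863, -0.0312, 0.2125]
tcp_rot: [0.152, 3.137, 0.001]
wrist_force: [-0.1, 0.0, -0.8]
width: 0.098
grip_force: 79.5
t 8.05 tcp [ 0.4863 -0.0312  0.2125] ydeg 84.43 tilt [ 0.001  0.    -1.   ] q6 -1.59 -> spin -0.011 shift [-0.141 -1.107 -0.01 ]
```

View pics/w2.png

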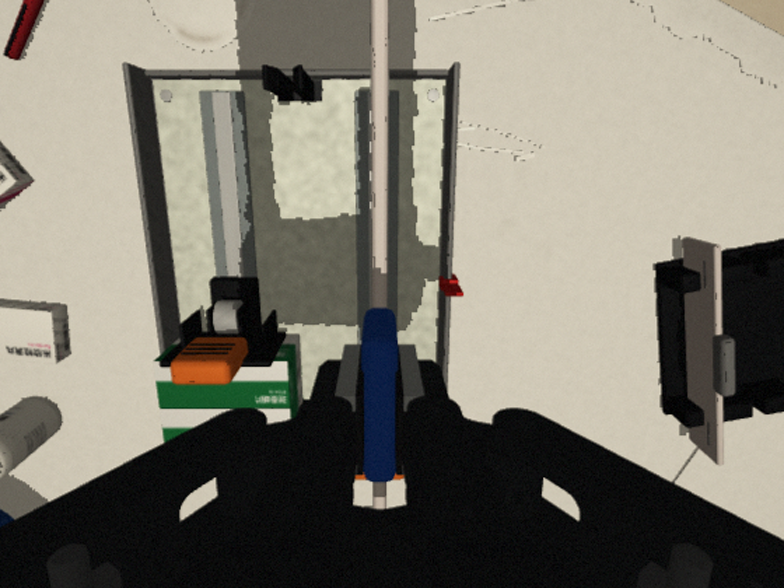

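The wrist view shows the tray upside down, with the rear slotted post near (290,82) and the red flag at (451,286). The right wall top runs from (126,66) and the left from (458,66). I'll zoom in on the edges.

```bash
python3 - <<'E'
from h import *
import pickle
p=pickle.load(open("w2.pkl","rb"))
im=p["pixels"][...,::-1]
a=cv2.resize(im[40:80,170:250],None,fx=8,fy=8,interpolation=cv2.INTER_CUBIC)
b=cv2.resize(im[40:60,80:120],None,fx=8,fy=8,interpolation=cv2.INTER_CUBIC)
c=cv2.resize(im[40:60,310:340],None,fx=8,fy=8,interpolation=cv2.INTER_CUBIC)
d=cv2.resize(im[190:220,305:335],None,fx=8,fy=8,interpolation=cv2.INTER_CUBIC)
o=np.zeros((570,800,3),np.uint8);o[:320,:640]=a;o[330:490,:320]=b;o[330:490,330:570]=c;o[330:570,560:800]=d
cv2.imwrite("pics/z1.png",o)
E
```

```text
(no output)
```

View pics/z1.png

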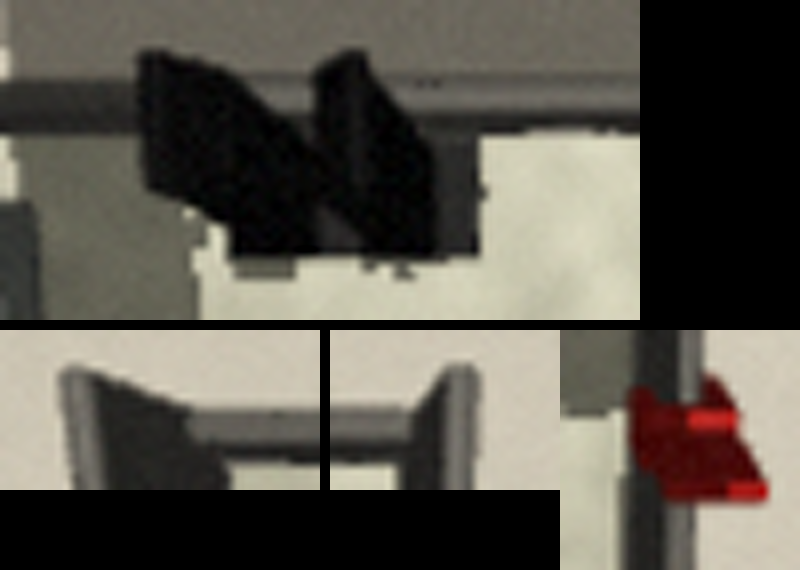

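```bash
python3 - <<'E'
from h import *
import pickle
p=pickle.load(open("w2.pkl","rb"))
c=back(p,[[87.7,45.2],[328.7,45]],.036); print(c.round(4),np.linalg.norm(c[1]-c[0]))
d=c[1]-c[0]; yaw=np.degrees(np.arctan2(-d[0],d[1]));print("yaw rear",yaw)
# left wall outer edge far point: fit by gradient
g=cv2.cvtColor(np.ascontiguousarray(p["pixels"]),cv2.COLOR_RGB2GRAY).astype(float)
g=cv2.GaussianBlur(g,(0,0),1)
L=[]
for r in list(range(55,190,5))+list(range(225,262,5)):
    dx=np.diff(g[r,308:340]); i=np.argmax(dx); L.append((308.5+i,r))
w=back(p,L,.036); f=np.polyfit(w[:,0],w[:,1],1); res=w[:,1]-np.polyval(f,w[:,0]); k=abs(res)<.003; f=np.polyfit(w[k,0],w[k,1],1)
print("left wall yaw",np.degrees(np.arctan(f[0])),k.sum(),len(L),res[k].std())
L=[]
for r in range(55,235,5):
    x0=int(87+(r-45)*(160-126)/(360-66)) ; dx=np.diff(g[r,x0-12:x0+12]); i=np.argmin(dx); L.append((x0-11.5+i,r))
w=back(p,L,.036); f=np.polyfit(w[:,0],w[:,1],1); res=w[:,1]-np.polyval(f,w[:,0]); k=abs(res)<.003; f=np.polyfit(w[k,0],w[k,1],1)
print("right wall yaw",np.degrees(np.arctan(f[0])),k.sum(),len(L),res[k].std())
y=np.radians(-5.5);R=np.array([[np.cos(y),-np.sin(y)],[np.sin(y),np.cos(y)]])
o=c[:,:2].mean(0)+R@[.131,0]; print("tray origin",o)
m=back(p,[328.5,210],.062)[0]; print("flag",m, "tray xy",R.T@(m[:2]-o))
m2=back(p,[324,201],.036)[0];print(R.T@(m2[:2]-o))
# check predicted post top corners & held divider bottom ends
def W(x,yy,z): return np.r_[o+R@[x,yy],z]
print(proj(p,[W(-.1115,.009,.066),W(-.1115,-.009,.066),W(-.1245,.009,.066),W(-.1245,-.009,.066),W(-.1115,.004,.006),W(-.1115,-.004,.006)]).round(1))
print("crop coords",((proj(p,[W(-.1115,.009,.066),W(-.1115,-.009,.066),W(-.1245,.009,.066),W(-.1245,-.009,.066),W(-.1115,.004,.006),W(-.1115,-.004,.006)])-[170,40])*8).round(0).tolist())
a=cv2.convertScaleAbs(p["pixels"][40:80,170:250][...,::-1],alpha=4,beta=-20)
cv2.imwrite("pics/z2.png",cv2.resize(a,None,fx=8,fy=8,interpolation=cv2.INTER_CUBIC))
E
```

```text
[[ 0.3502 -0.174   0.036 ]
 [ 0.3698  0.0293  0.036 ]] 0.20421186285486403
yaw rear -5.507941751402492
left wall yaw -5.509015023112999 35 35 0.0002738191350394995
right wall yaw -5.474026227363864 36 36 0.0002714876319462372
tray origin [ 0.49040759 -0.08489472]
flag [0.50735017 0.01764648 0.062     ] tray xy [0.00703644 0.103693  ]
[0.00559774 0.10355961]
[[214.3  65.2]
 [191.2  65.2]
 [213.5  47.1]
 [190.1  47.1]
 [219.   73.4]
 [210.5  73.4]]
crop coords [[354.0, 202.0], [169.0, 202.0], [348.0, 57.0], [161.0, 57.0], [392.0, 267.0], [324.0, 267.0]]
```

View pics/z2.png

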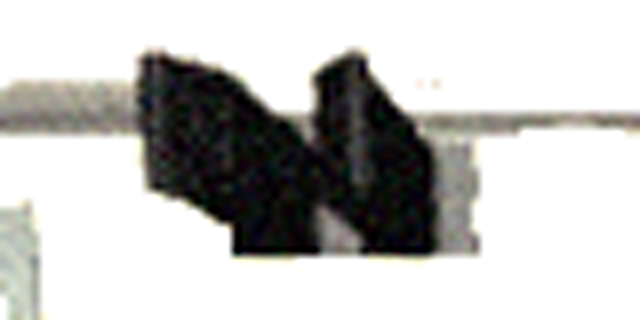

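```bash
python3 - <<'E'
from h import *
import pickle
p=pickle.load(open("w2.pkl","rb"))
g=cv2.cvtColor(np.ascontiguousarray(p["pixels"]),cv2.COLOR_RGB2GRAY).astype(float)
print([int(v) for v in g[100,255:290]])
s=bot.read_state(); R=Ro.from_rotvec(s["tcp_rot"]).as_matrix(); t=s["tool_pos"]
L=[]
for r in range(60,190,6):
    d=np.diff(cv2.GaussianBlur(g,(0,0),.8)[r,258:286]); a,b=258.5+np.argmax(d[:14]),0
    seg=g[r,258:286]; m=np.where(seg>135)[0]; L.append((258+m.mean(),r,len(m)))
L=np.array(L); print(L[::4])
w=back(p,L[:,:2],t[2]-.0048); v=(w-t)@R; print(v[::4].round(4)); f=np.polyfit(v[:,0],v[:,1],1); print("yaw in tool",np.degrees(np.arctan(f[0])),"y at 0",f[1])
plan([.489,-.0848,.213],84.5)
E
```

```text
[82, 57, 59, 59, 58, 59, 55, 62, 80, 81, 96, 139, 158, 185, 194, 193, 196, 196, 193, 184, 171, 145, 81, 58, 57, 57, 58, 56, 58, 59, 90, 93, 94, 94, 92]
[[267.11111111  60.          18.        ]
 [269.          84.          11.        ]
 [270.41666667 108.          12.        ]
 [270.5        132.          10.        ]
 [270.5        156.          10.        ]
 [270.5        180.          10.        ]]
[[ 0.0873 -0.002   0.0048]
 [ 0.0784 -0.0013  0.0048]
 [ 0.0691 -0.0008  0.0048]
 [ 0.0595 -0.0007  0.0048]
 [ 0.0496 -0.0007  0.0048]
 [ 0.0392 -0.0008  0.0048]]
yaw in tool -0.2012282793591199 y at 0 -0.0005144887249693987
t 8.1 tcp [ 0.4864 -0.0308  0.2125] ydeg 84.49 tilt [ 0.  0. -1.] q6 -1.59 -> spin -0.002 shift [-0.154 -1.069 -0.011]
```

```bash
python3 -m creep '[[-0.05,-0.36,0,0,0],[-0.05,-0.36,0,0,0],[-0.05,-0.35,0,0,0],[0,0,0.4,0,0],[0,0,0.4,0,0],[0,0,0.4,0,0],[0,0,0.1,0,0],[0,0,0,0,0]]'
python3 - <<'E'
from h import *
import pickle
plan([.489,-.0848,.073],84.5)
p=bot.read_camera("wrist");pickle.dump(p,open("w3.pkl","wb"))
q=bot.read_camera("scene");pickle.dump(q,open("s3.pkl","wb"))
a=cv2.resize(p["pixels"][0:220,180:360][...,::-1],None,fx=2.2,fy=2.2,interpolation=cv2.INTER_CUBIC)
b=cv2.resize(q["pixels"][150:290,190:340][...,::-1],None,fx=2.6,fy=2.6,interpolation=cv2.INTER_CUBIC)
o=np.zeros((490,800,3),np.uint8);o[:a.shape[0],:a.shape[1]]=a;o[:b.shape[0],400:400+b.shape[1]]=b
cv2.imwrite("pics/z3.png",o)
E
```

```text
time: 9.1
tool_pos: [0.4889, -0.0853, 0.1472]
tcp_rot: [-0.151, -3.137, -0.0]
wrist_force: [-0.3, -0.4, -0.1]
width: 0.101
grip_force: 79.5
t 9.1 tcp [ 0.4889 -0.0853  0.1472] ydeg 84.49 tilt [-0.001  0.    -1.   ] q6 -1.7 -> spin -0.003 shift [-1.000e-03  1.000e-02  1.485e+00]
```

View pics/z3.png

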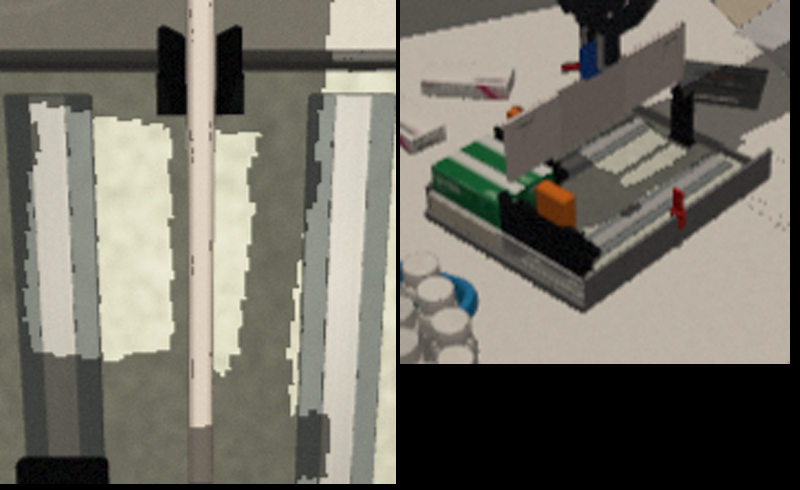

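The plate is centred over the rear post: plate at columns 188–215, post at 157–244. I'll lower it into the slots.

```bash
python3 -m creep '[[0,0.01,0.2,0,0],[0,0,0.2,0,0],[0,0,0.2,0,0],[0,0,0.2,0,0],[0,0,0.2,0,0],[0,0,0.15,0,0],[0,0,0.15,0,0],[0,0,0.1,0,0],[0,0,0,0,0]]'
```

```text
time: 10.32
tool_pos: [0.4887, -0.0842, 0.0769]
tcp_rot: [-0.15, -3.137, -0.0]
wrist_force: [-0.5, 1.1, -0.9]
width: 0.095
grip_force: 79.5
```

```bash
python3 -m creep '[[0,0,0.05,0,0],[0,0,0.04,0,0],[0,0,0.03,0,0],[0,0,0.03,0,0],[0,0,0,0,0]]'
```

```text
time: 10.95
tool_pos: [0.4893, -0.0844, 0.0727]
tcp_rot: [-0.15, -3.138, 0.0]
wrist_force: [-9.0, 1.7, 20.2]
width: 0.103
grip_force: 82.6
```

```bash
python3 -m creep '[[0,0,0,0,0.4],[0,0,0,0,0.4],[0,0,0,0,0.4],[0,0,0,0,0.4],[0,0,-0.3,0,0.4],[0,0,-0.5,0,0.4],[0,0,-0.5,0,0.4],[0,0,-0.5,0,0.7],[0,0,-0.5,0,0.7],[0,0,0,0,0.7]]'
python3 - <<'E'
from h import *
import pickle
plan([.5,-.05,.18],84.5)
p=bot.read_camera("wrist");pickle.dump(p,open("w4.pkl","wb"))
q=bot.read_camera("scene");pickle.dump(q,open("s4.pkl","wb"))
a=cv2.resize(p["pixels"][...,::-1],None,fx=.71,fy=.71,interpolation=cv2.INTER_AREA)
b=cv2.resize(q["pixels"][150:290,190:340][...,::-1],None,fx=2.6,fy=2.6,interpolation=cv2.INTER_CUBIC)
o=np.zeros((380,800,3),np.uint8);o[:a.shape[0],:a.shape[1]]=a;o[:b.shape[0],400:400+b.shape[1]]=b
cv2.imwrite("pics/z4.png",o)
R=Ro.from_euler("z",-5.5,degrees=True).as_matrix()
for z in(.068,):
    c=[np.r_[.489,-.0845,0]+R@[x,0,z] for x in(-.118,.118)]; print((proj(q,c)-[190,150])*2.6)
print("blue",blob(q,"blue",(190,150,340,290)),proj(q,[np.r_[.489,-.0845,.082]]))
E
```

```text
time: 12.2
tool_pos: [0.4911, -0.0848, 0.1881]
tcp_rot: [0.15, 3.132, -0.002]
wrist_force: [-0.2, 0.0, 0.5]
width: 0.699
grip_force: 0.0
t 12.2 tcp [ 0.4911 -0.0848  0.1881] ydeg 84.51 tilt [ 0.006 -0.001 -1.   ] q6 -1.7 -> spin 0.003 shift [-0.109  0.709  0.163]
[[283.37071983  85.75664594]
 [110.51250172 192.16805299]]
blue [([260, 190, 14, 17, 163], array([266.7, 197.9]))] [[267.61101582 197.40578867]]
```

View pics/z4.png

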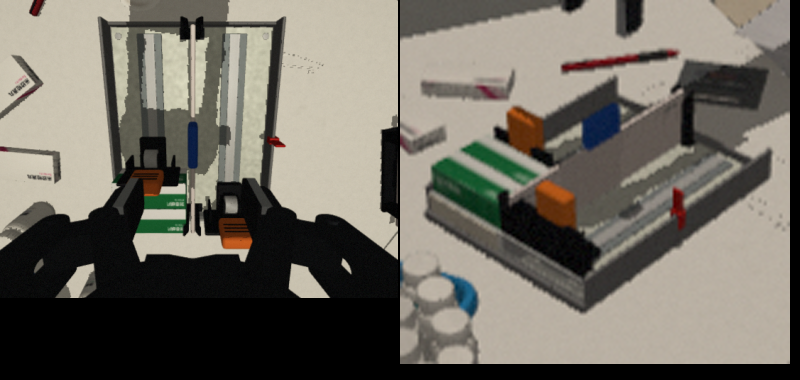

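The divider is seated: both its ends and the blue grip project where a seated divider should. Next I'll measure the lug and flag, and spin the tool for the lug.

```bash
python3 -m creep '[[0,0.1,0,1,0.7],[0,0,0,1,0.7],[0,0,0,1,0.7],[0,0,0,1,0.7],[0,0,0,1,0.7],[0,0,0,1,0.7],[0,0,0,1,0.7],[0,0,0,1,0.7],[0,0,0,1,0.7],[0,0,0,1,0.7],[0,0,0,1,0.7],[0,0,0,1,0.7],[0,0,0,1,0.7],[0,0,0,1,0.7],[0,0,0,1,0.7],[0,0,0,0.7,0.7],[0,0,0,0,0.7]]'
python3 - <<'E'
from h import *
import pickle
R=Ro.from_euler("z",-5.5,degrees=True).as_matrix()[:2,:2]; o=np.array([.489,-.0848])
for n in("w2","w4"):
    p=pickle.load(open(n+".pkl","rb")); im=p["pixels"].astype(int); r=im[...,0]
    red=(r>170)&(im[...,1]<80)&(im[...,2]<80)
    k,L,st,c=cv2.connectedComponentsWithStats(red.astype(np.uint8))
    for i in range(1,k):
        if st[i,4]>2:
            for z in(.062,.04): print(n,c[i].round(1),st[i].tolist(),z,(R.T@(back(p,c[i],z)[0,:2]-o)).round(4))
p=pickle.load(open("w4.pkl","rb"));im=p["pixels"].astype(int)
for b in blob(p,"orange"):
    l,t,w,h,_=b[0]; print(b)
l,t,w,h,_=max((b[0] for b in blob(p,"orange") if b[1][0]>270 and b[1][0]<400),key=lambda s:s[4])
print("orange R per row mid col",[int(v) for v in im[t-2:t+h+2,l+w//2,0]], t)
c=proj(p,[np.r_[o+R@[x,y],.096] for x in(.105,.121) for y in(.034,.070)]).round(1); print("pred lug top corners",c.tolist())
R_=Ro
plan([*(o+R@[.113,.052]),.12],-5.5)
E
```

```text
time: 14.42
tool_pos: [0.4884, -0.0791, 0.1832]
tcp_rot: [-2.322, -2.113, 0.003]
wrist_force: [-0.3, -0.5, 0.0]
width: 0.703
grip_force: 0.0
w2 [323.5 201. ] [321, 201, 6, 1, 6] 0.062 [0.0003 0.099 ]
w2 [323.5 201. ] [321, 201, 6, 1, 6] 0.04 [0.006  0.1025]
w2 [161.5 262.8] [161, 262, 2, 3, 4] 0.062 [ 0.0587 -0.0476]
w2 [161.5 262.8] [161, 262, 2, 3, 4] 0.04 [ 0.0688 -0.0551]
w2 [161.8 268.8] [161, 268, 2, 3, 4] 0.062 [ 0.0647 -0.0478]
w2 [161.8 268.8] [161, 268, 2, 3, 4] 0.04 [ 0.0753 -0.0554]
w2 [127. 273.] [126, 273, 3, 1, 3] 0.062 [ 0.069  -0.0804]
w2 [127. 273.] [126, 273, 3, 1, 3] 0.04 [ 0.0799 -0.0904]
w2 [133. 273.] [132, 273, 3, 1, 3] 0.062 [ 0.069  -0.0748]
w2 [133. 273.] [132, 273, 3, 1, 3] 0.04 [ 0.0799 -0.0845]
w2 [145. 273.] [139, 273, 13, 1, 13] 0.062 [ 0.069  -0.0637]
w2 [145. 273.] [139, 273, 13, 1, 13] 0.04 [ 0.0799 -0.0725]
w2 [154. 273.] [153, 273, 3, 1, 3] 0.062 [ 0.069  -0.0554]
w2 [154. 273.] [153, 273, 3, 1, 3] 0.04 [ 0.0799 -0.0635]
w2 [160.  272.7] [159, 272, 3, 2, 3] 0.062 [ 0.0687 -0.0498]
w2 [160.  272.7] [159, 272, 3, 2, 3] 0.04 [ 0.0795 -0.0575]
w4 [386
[... 762 characters left out ...]
4, 349, 3, 1, 3] 0.04 [0.1612 0.0731]
w4 [349. 349.] [348, 349, 3, 1, 3] 0.062 [0.1439 0.0712]
w4 [349. 349.] [348, 349, 3, 1, 3] 0.04 [0.1612 0.077 ]
([182, 238, 50, 38, 1133], array([211.5, 254.5]))
([307, 307, 49, 44, 1672], array([330.2, 328.9]))
orange R per row mid col [9, 2, 71, 79, 82, 83, 82, 84, 81, 80, 36, 13, 52, 77, 80, 28, 13, 71, 84, 79, 33, 4, 69, 82, 83, 83, 84, 86, 109, 133, 153, 169, 178, 184, 194, 195, 195, 194, 197, 194, 193, 193, 189, 191, 175, 177, 199, 203] 307
pred lug top corners [[314.1, 335.8], [360.0, 335.9], [313.4, 353.1], [358.6, 353.1]]
t 14.43 tcp [ 0.4884 -0.0791  0.1832] ydeg -5.4 tilt [-0.003  0.001 -1.   ] q6 -0.12 -> spin 0.017 shift [0.927 2.286 1.258]
```

```bash
python3 -m creep '[[0.31,0.55,0,0.02,0.7],[0.31,0.55,0,0,0.7],[0.31,0.55,0,0,0.7],[0,0.61,0,0,0.7],[0,0,0.4,0,0.7],[0,0,0.4,0,0.7],[0,0,0.4,0,0.7],[0,0,0,0,0.7]]'
python3 - <<'E'
from h import *
R=Ro.from_euler("z",-5.5,degrees=True).as_matrix()[:2,:2]; o=np.array([.489,-.0848])
plan([*(o+R@[.112,.052]),.068],-5.5)
p=bot.read_camera("wrist");save(p,"w5.png",s=1.4)
E
```

```text
time: 15.42
tool_pos: [0.6032, -0.0437, 0.1213]
tcp_rot: [-2.323, -2.108, 0.007]
wrist_force: [0.1, 0.6, -0.1]
width: 0.699
grip_force: 0.0
t 15.43 tcp [ 0.6032 -0.0437  0.1213] ydeg -5.56 tilt [-0.006  0.001 -1.   ] q6 -0.02 -> spin -0.011 shift [0.004 0.052 1.066]
```

View pics/w5.png

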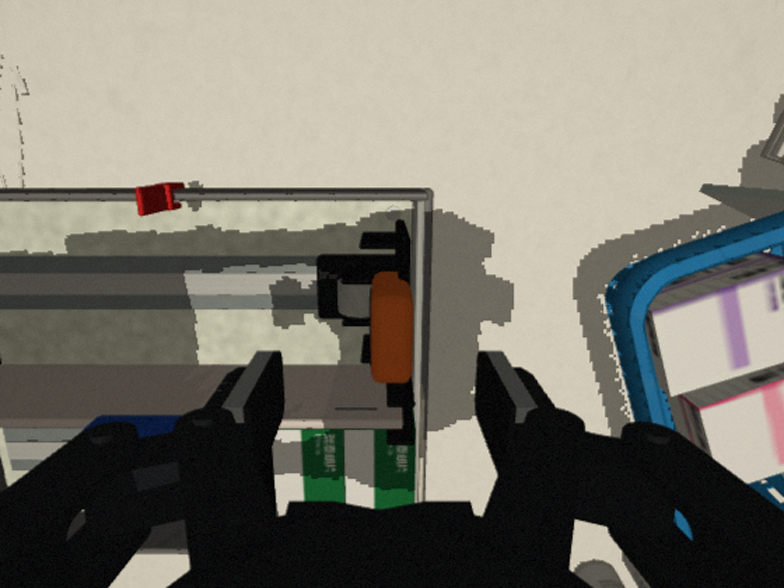

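The wrist view over the lug shows the orange lug top at columns 373–411, rows 275–382, between the open fingers. The red flag is near (160,198).

```bash
python3 - <<'E'
from h import *
import pickle
R=Ro.from_euler("z",-5.5,degrees=True).as_matrix()[:2,:2]; o=np.array([.489,-.0848])
p=bot.read_camera("wrist"); pickle.dump(p,open("w5.pkl","wb")); im=p["pixels"].astype(int)
for r in(205,225,245,265): print(r,[int(v) for v in im[r,258:300,0]])
w=back(p,np.array([[373,330],[411,330]])/1.4,.096); print(((w[:,:2]-o)@R).round(4))
for r in(133,136,140,143,147,150): print(r,im[r,94:134,0].tolist())
E
```

```text
205 [78, 79, 79, 64, 40, 73, 79, 79, 82, 87, 85, 85, 88, 84, 83, 87, 84, 88, 83, 84, 86, 84, 85, 88, 83, 83, 84, 81, 82, 82, 77, 79, 84, 61, 68, 69, 118, 144, 155, 151, 132, 77]
225 [76, 63, 58, 32, 76, 90, 94, 97, 98, 99, 104, 102, 103, 102, 101, 100, 101, 101, 104, 102, 102, 104, 97, 102, 104, 105, 104, 102, 101, 97, 96, 92, 92, 85, 75, 72, 131, 152, 153, 150, 129, 71]
245 [0, 2, 12, 5, 71, 88, 93, 98, 99, 99, 100, 106, 102, 108, 99, 105, 103, 103, 102, 103, 104, 102, 106, 100, 104, 102, 103, 98, 99, 100, 95, 95, 88, 75, 74, 94, 130, 153, 151, 143, 96, 61]
265 [79, 81, 82, 82, 81, 91, 91, 101, 98, 96, 102, 102, 103, 101, 102, 101, 102, 104, 102, 100, 102, 105, 102, 103, 99, 99, 103, 98, 99, 95, 97, 93, 86, 72, 68, 121, 143, 149, 147, 144, 78, 50]
[[0.1079 0.056 ]
 [0.122  0.056 ]]
133 [206, 209, 174, 149, 123, 116, 100, 93, 89, 89, 79, 76, 70, 66, 64, 65, 65, 65, 62, 64, 63, 123, 176, 182, 164, 116, 78, 64, 64, 63, 65, 64, 59, 60, 65, 85, 192, 208, 207, 142]
136 [46, 136, 169, 168, 106, 85, 67, 65, 64, 63, 62, 62, 62, 64, 62, 65, 63, 65, 63, 61, 61, 65, 166, 185, 177, 117, 71, 64, 43, 40, 41, 34, 39, 40, 41, 46, 42, 38, 41, 45]
140 [110, 121, 159, 180, 160, 122, 77, 65, 60, 61, 62, 63, 66, 62, 65, 62, 62, 61, 62, 59, 66, 65, 71, 166, 184, 165, 107, 71, 55, 99, 109, 109, 109, 109, 112, 109, 106, 106, 110, 110]
143 [131, 126, 151, 174, 169, 143, 93, 68, 63, 66, 62, 64, 64, 63, 60, 59, 63, 63, 61, 60, 59, 62, 66, 81, 165, 171, 133, 80, 76, 131, 145, 144, 96, 129, 140, 140, 138, 137, 93, 78]
147 [191, 192, 175, 166, 180, 160, 125, 72, 63, 63, 62, 65, 61, 62, 61, 63, 61, 59, 62, 60, 62, 63, 65, 75, 86, 165, 160, 101, 65, 62, 64, 62, 65, 62, 179, 198, 198, 196, 124, 99]
150 [190, 192, 179, 161, 179, 172, 150, 95, 63, 60, 67, 59, 59, 61, 61, 62, 64, 66, 63, 106, 115, 139, 167, 169, 170, 178, 180, 174, 183, 180, 191, 191, 195, 193, 196, 200, 197, 198, 197, 194]
```

```bash
python3 -m creep '[[0.04,0.09,0.2,0,0.7],[0,0,0.3,0,0.7],[0,0,0.3,0,0.7],[0,0,0.27,0,0.7],[0,0,0,0,0.7],[0,0,0,0,0],[0,0,0,0,0],[0,0,0,0,0],[0,0,0,0,0],[0,0,0,0,0],[0,0,0,0,0]]' 80
python3 - <<'E'
from h import *
import pickle
R=Ro.from_euler("z",-5.5,degrees=True).as_matrix()[:2,:2]; o=np.array([.489,-.0848])
p=pickle.load(open("w5.pkl","rb"))
# flag top strip: bright band on left
im=p["pixels"].astype(int)
for r in(141,143,145,147,149):
    v=np.clip(im[r,92:103,0]-95,0,None)*(im[r,92:103,1]<90); u=92+(v*np.arange(11)).sum()/max(v.sum(),1); print(r,u.round(1),(R.T@(back(p,[u,r],.062)[0,:2]-o)).round(4))
s=bot.read_state(); print((R.T@(s["tool_pos"][:2]-o)).round(4))
E
```

```text
time: 16.9
tool_pos: [0.608, -0.042, 0.0723]
tcp_rot: [-2.323, -2.108, 0.007]
wrist_force: [-10.9, 1.6, 10.4]
width: 0.167
grip_force: 79.8
141 97.2 [0.0094 0.1017]
143 97.4 [0.0093 0.1006]
145 97.6 [0.0093 0.0994]
147 98.2 [0.0095 0.0983]
149 98.3 [0.0094 0.0971]
[0.1143 0.054 ]
```

```bash
python3 -m creep '[[0,0,-0.06,0,0],[0,-0.2,0,0,0],[0,-0.3,0,0,0],[0,-0.3,0,0,0],[0,-0.3,0,0,0],[0,-0.3,0,0,0],[0,-0.3,0,0,0],[0,-0.25,0,0,0],[0,-0.2,0,0,0],[0,-0.1,0,0,0],[0,0,0,0,0],[0,0,0,0,0]]'
python3 - <<'E'
from h import *
import pickle
R=Ro.from_euler("z",-5.5,degrees=True).as_matrix()[:2,:2]; o=np.array([.489,-.0848])
s=bot.read_state(); print((R.T@(s["tool_pos"][:2]-o)).round(4),s["wrist_force"],(R.T@s["wrist_force"][:2]))
p=bot.read_camera("wrist");pickle.dump(p,open("w6.pkl","wb"))
q=bot.read_camera("scene");pickle.dump(q,open("s6.pkl","wb"))
t=bot.read_camera("top")
a=cv2.resize(p["pixels"][60:360,180:460][...,::-1],None,fx=1.9,fy=1.9,interpolation=cv2.INTER_CUBIC)
b=cv2.resize(q["pixels"][160:280,195:345][...,::-1],None,fx=1.7,fy=1.7,interpolation=cv2.INTER_CUBIC)
c=cv2.resize(t["pixels"][160:300,240:370][...,::-1],None,fx=1.9,fy=1.9,interpolation=cv2.INTER_CUBIC)
O=np.zeros((600,800,3),np.uint8);O[:a.shape[0],:a.shape[1]]=a;O[:b.shape[0],540:540+b.shape[1]]=b;O[210:210+c.shape[0],540:540+c.shape[1]]=c
cv2.imwrite("pics/z6.png",O)
E
```

```text
time: 18.4
tool_pos: [0.4989, -0.0316, 0.0725]
tcp_rot: [2.326, 2.111, 0.001]
wrist_force: [6.6, -1.3, -19.3]
width: 0.163
grip_force: 78.5
[0.0047 0.0539] [  6.62993035  -1.27048619 -19.34859139] [ 6.72117817 -0.62918646]
```

View pics/z6.png

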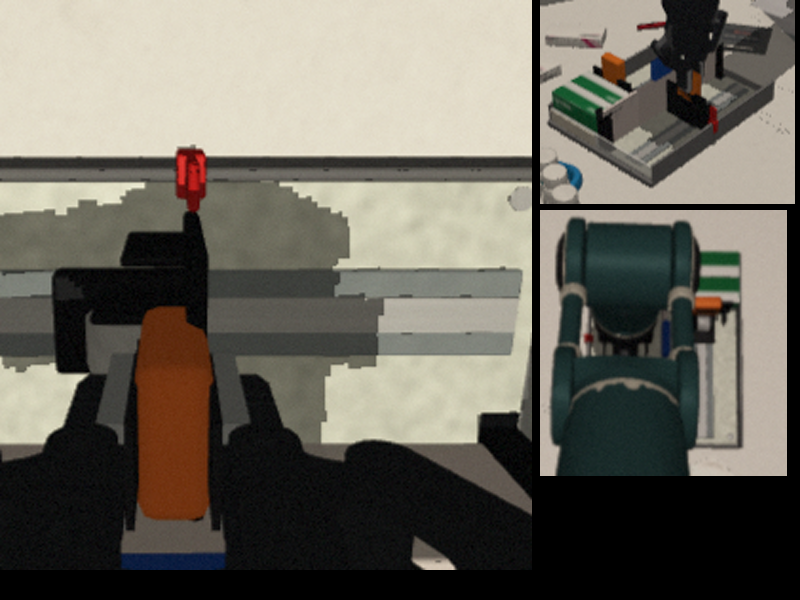

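The pusher is held near the flag. In the wrist crop the flag is at about (192,180) and the paddle's front edge at about (207,250), so there are a few mm still to go. I'll compute the distance.

```bash
python3 - <<'E'
from h import *
import pickle
R=Ro.from_euler("z",-5.5,degrees=True).as_matrix()[:2,:2]; o=np.array([.489,-.0848])
p=pickle.load(open("w6.pkl","rb")); im=p["pixels"].astype(int)
B=lambda u,v,z:(R.T@(back(p,[u,v],z)[0,:2]-o)).round(4)
for r in(139,143,147,152,156,160,164,168): print(r,im[r,270:292,0].tolist(),im[r,270:292,1].tolist())
for r in(176,184,192,200,206): print("pad",r,im[r,278:296,0].tolist())
for r in(230,240,250,270,290,310): print("lug",r,im[r,250:296,0].tolist())
E
```

```text
139 [227, 228, 207, 130, 89, 82, 87, 84, 85, 89, 89, 83, 85, 91, 90, 94, 110, 213, 226, 228, 227, 227] [219, 223, 190, 90, 25, 14, 19, 15, 16, 20, 21, 16, 13, 25, 21, 25, 63, 203, 221, 222, 220, 218]
143 [73, 76, 73, 154, 204, 215, 213, 194, 113, 81, 85, 82, 81, 147, 206, 209, 215, 176, 98, 55, 59, 58] [70, 72, 44, 28, 46, 55, 54, 46, 22, 12, 16, 13, 8, 31, 50, 47, 53, 32, 32, 44, 57, 58]
147 [52, 49, 61, 118, 197, 216, 215, 163, 94, 133, 162, 178, 168, 156, 139, 177, 208, 134, 68, 50, 44, 46] [50, 49, 33, 25, 44, 54, 51, 34, 11, 16, 23, 34, 23, 22, 23, 37, 47, 28, 24, 41, 43, 46]
152 [110, 111, 96, 109, 194, 213, 212, 163, 93, 138, 172, 186, 185, 168, 143, 170, 203, 189, 121, 110, 110, 113] [109, 110, 69, 28, 43, 51, 49, 36, 14, 19, 30, 31, 30, 23, 18, 36, 42, 37, 66, 101, 106, 106]
156 [108, 107, 92, 109, 194, 210, 211, 127, 75, 144, 177, 188, 186, 170, 144, 120, 128, 122, 97, 106, 102, 101] [108, 105, 64, 25, 40, 50, 49, 24, 5, 24, 30, 31, 32, 24, 15, 21, 24, 21, 65, 102, 101, 100]
160 [113, 116, 96, 92, 97, 100, 98, 90, 78, 101, 114, 122, 119, 115, 104, 93, 97, 93, 99, 111, 116, 
[... 1466 characters left out ...]
6, 49, 63, 65, 65]
lug 270 [12, 10, 65, 100, 104, 110, 110, 110, 112, 114, 112, 117, 116, 114, 116, 117, 117, 117, 114, 114, 117, 118, 113, 113, 118, 115, 117, 116, 117, 117, 114, 114, 114, 112, 112, 109, 110, 110, 106, 87, 35, 14, 8, 10, 11, 48]
lug 290 [10, 10, 42, 95, 108, 109, 110, 109, 111, 112, 113, 112, 116, 114, 112, 116, 114, 113, 116, 116, 118, 117, 117, 116, 116, 116, 114, 115, 111, 112, 116, 111, 113, 113, 111, 110, 109, 109, 105, 66, 23, 4, 11, 20, 12, 16]
lug 310 [12, 8, 12, 86, 107, 106, 105, 110, 113, 109, 113, 114, 114, 115, 116, 118, 115, 115, 115, 113, 114, 112, 112, 116, 116, 115, 114, 113, 115, 114, 112, 112, 113, 113, 112, 109, 108, 110, 105, 56, 13, 17, 11, 17, 17, 13]
```

```bash
python3 - <<'E'
from h import *
import pickle
R=Ro.from_euler("z",-5.5,degrees=True).as_matrix()[:2,:2]; o=np.array([.489,-.0848])
p=pickle.load(open("w6.pkl","rb"))
B=lambda u,v,z:(R.T@(back(p,[u,v],z)[0,:2]-o)).round(4)
for a in((281.7,152,.062),(280.2,150,.040),(289.2,196,.052),(289.5,196,.06),(289.3,290,.096),(252.6,290,.096)):print(a,B(*a))
E
sed -n 1,1p h.py
```

```text
(281.7, 152, 0.062) [0.0086 0.1031]
(280.2, 150, 0.04) [0.0086 0.1016]
(289.2, 196, 0.052) [0.0128 0.0808]
(289.5, 196, 0.06) [0.0124 0.0828]
(289.3, 290, 0.096) [0.0108 0.0548]
(252.6, 290, 0.096) [-0.0031  0.0548]
import numpy as np, cv2
```

```bash
python3 -m creep '[[0,-0.04,0.03,0,0],[0,-0.04,0.03,0,0],[0,0,0,0,0],[0,0,0,0,0],[0,0,0,0,0]]'
python3 - <<'E'
from h import *
import pickle
R=Ro.from_euler("z",-5.5,degrees=True).as_matrix()[:2,:2]; o=np.array([.489,-.0848])
s=bot.read_state(); print((R.T@(s["tool_pos"][:2]-o)).round(4))
p=bot.read_camera("wrist"); im=p["pixels"].astype(int)
B=lambda u,v,z:(R.T@(back(p,[u,v],z)[0,:2]-o)).round(4)
def edge(r,a,b,c=0):
    d=np.diff(im[r,a:b,c]); i=np.argmax(abs(d)); return a+i+1
for r in(186,192,196,200): u=edge(r,280,300); print("face",r,u,B(u,r,.052))
for r in(147,150,152): 
    v=np.clip(im[r,270:310,0]-125,0,None)*(im[r,270:310,1]<80); print(r,v.tolist())
print(im[290,245:300,0].tolist())
E
```

```text
time: 19.18
tool_pos: [0.4981, -0.0315, 0.0724]
tcp_rot: [2.323, 2.108, 0.007]
wrist_force: [7.5, -1.2, -7.2]
width: 0.167
grip_force: 80.1
[0.004  0.0539]
face 186 287 [0.0109 0.0858]
face 192 289 [0.0119 0.0828]
face 196 290 [0.0124 0.0808]
face 200 290 [0.0125 0.0789]
147 [0, 0, 0, 0, 0, 60, 88, 91, 66, 0, 0, 20, 46, 48, 43, 0, 0, 75, 23, 0, 0, 0, 0, 0, 0, 0, 0, 0, 0, 0, 0, 0, 0, 0, 0, 0, 0, 0, 0, 0]
150 [0, 0, 0, 0, 0, 66, 85, 92, 63, 0, 0, 25, 51, 62, 56, 0, 0, 72, 65, 0, 0, 0, 0, 0, 0, 0, 0, 0, 0, 0, 0, 0, 0, 0, 0, 0, 0, 0, 0, 0]
152 [0, 0, 0, 0, 0, 59, 87, 88, 62, 0, 0, 30, 52, 63, 56, 41, 1, 69, 66, 0, 0, 0, 0, 0, 0, 0, 0, 0, 0, 0, 0, 0, 0, 0, 0, 0, 0, 0, 0, 0]
[37, 15, 18, 18, 20, 12, 11, 41, 91, 107, 108, 109, 108, 110, 112, 114, 111, 116, 118, 116, 114, 114, 114, 118, 118, 117, 115, 114, 116, 116, 117, 116, 113, 113, 118, 116, 115, 118, 116, 111, 110, 110, 112, 106, 69, 26, 8, 9, 13, 15, 14, 12, 73, 84, 81]
```

```bash
python3 -m creep '[[0,-0.07,0,0,0],[0,0,0,0,0],[0,0,0,0,0],[0,0,0,0,0]]'
```

```text
time: 19.73
tool_pos: [0.4945, -0.0312, 0.0724]
tcp_rot: [2.323, 2.108, 0.007]
wrist_force: [6.6, -1.8, -7.8]
width: 0.171
grip_force: 80.3
```

```bash
python3 - <<'E'
from h import *
R=Ro.from_euler("z",-5.5,degrees=True).as_matrix()[:2,:2]; o=np.array([.489,-.0848])
for n in range(2):
    p=bot.read_camera("wrist"); im=p["pixels"].astype(int)
    B=lambda u,v,z:(R.T@(back(p,[u,v],z)[0,:2]-o)).round(4)
    for r in(192,196,200):
        i=np.argmax(abs(np.diff(im[r,280:300,0]))); print("face",r,281+i,B(281+i,r,.052))
    for r in(150,152,154):
        v=np.clip(im[r,270:310,0]-125,0,None)*(im[r,270:310,1]<80); print(r,v.tolist())
    print(im[290,250:254,0],im[290,286:294,0])
s=bot.read_state(); print((R.T@(s["tool_pos"][:2]-o)).round(4)); save(p,"w8.png")
print([ (n,[(np.round(d["bbox"]).tolist(),round(d["score"],2)) for d in bot.look_for(n,p)][:2]) for n in("fill_marker","pusher_face")])
E
```

```text
face 192 289 [0.0083 0.0828]
face 196 290 [0.0088 0.0808]
face 200 290 [0.0088 0.0789]
150 [0, 0, 0, 0, 0, 0, 0, 0, 0, 0, 0, 0, 46, 84, 88, 88, 0, 0, 0, 16, 44, 64, 58, 0, 0, 26, 2, 0, 0, 0, 0, 0, 0, 0, 0, 0, 0, 0, 0, 0]
152 [0, 0, 0, 0, 0, 0, 0, 0, 0, 0, 0, 0, 48, 85, 87, 86, 0, 0, 0, 14, 50, 63, 59, 40, 14, 56, 2, 0, 0, 0, 0, 0, 0, 0, 0, 0, 0, 0, 0, 0]
154 [0, 0, 0, 0, 0, 0, 0, 0, 0, 0, 0, 1, 55, 84, 85, 8, 0, 0, 0, 19, 47, 63, 60, 40, 10, 53, 0, 0, 0, 0, 0, 0, 0, 0, 0, 0, 0, 0, 0, 0]
[17 13 37 88] [108 108 106  68  21   4  15   9]
face 192 289 [0.0083 0.0828]
face 196 290 [0.0088 0.0808]
face 200 290 [0.0088 0.0789]
150 [0, 0, 0, 0, 0, 0, 0, 0, 0, 0, 0, 0, 48, 85, 83, 86, 0, 0, 0, 17, 46, 65, 55, 0, 0, 45, 12, 0, 0, 0, 0, 0, 0, 0, 0, 0, 0, 0, 0, 0]
152 [0, 0, 0, 0, 0, 0, 0, 0, 0, 0, 0, 0, 47, 84, 85, 85, 0, 0, 0, 15, 46, 64, 56, 45, 11, 54, 3, 0, 0, 0, 0, 0, 0, 0, 0, 0, 0, 0, 0, 0]
154 [0, 0, 0, 0, 0, 0, 0, 0, 0, 0, 0, 4, 51, 80, 87, 12, 0, 0, 0, 19, 50, 64, 58, 41, 9, 53, 3, 0, 0, 0, 0, 0, 0, 0, 0, 0, 0, 0, 0, 0]
[14 15 45 92] [108 108 104  66  22   7  15  18]
[0.0003 0.0539]
[('fill_marker', [([279.0, 138.0, 298.0, 172.0], 0.71)]), ('pusher_face', [([206.0, 171.0, 294.0, 335.0], 0.62)])]
```

```bash
python3 - <<'E'
from h import *
R=Ro.from_euler("z",-5.5,degrees=True).as_matrix()[:2,:2]; o=np.array([.489,-.0848])
p=bot.read_camera("wrist")
B=lambda u,v,z:(R.T@(back(p,[u,v],z)[0,:2]-o)).round(4)
print(B(291.2,152,.062),B(289,150,.04),B(289.5,198,.052),B(289,290,.096),B(252.2,290,.096))
q=bot.read_camera("scene"); s=bot.read_state(); print(s["time"],s["tool_pos"],blob(q,"blue",(190,150,340,290)))
E
```

```text
[0.0084 0.1031] [0.0088 0.1016] [0.0086 0.0799] [0.0061 0.0548] [-0.0078  0.0549]
20.025 [ 0.49451069 -0.03115949  0.07239934] [([260, 192, 14, 15, 115], array([265.3, 199.5]))]
```

```bash
python3 -m creep '[[0,0,0,0,0],[0,0,0,0,0],[0,0,0,0,0],[0,0,0,0,0]]' && python3 -c "
from workcell import bot
print(bot.finish_job())"
```

```text
time: 20.52
tool_pos: [0.4945, -0.0312, 0.0724]
tcp_rot: [2.323, 2.108, 0.007]
wrist_force: [5.5, -1.3, -7.0]
width: 0.171
grip_force: 80.3
the job is handed in; nothing more can be done
None
```

I handed the job in at about 20.5 s of the 51 s allowed, with no verdict returned: the tall divider is seated in the tray slots, and the gripper is still holding the empty lane's pusher with its front face within about 1.5 mm of the red fill marker (measured in the wrist pictures).

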